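# Set the bench work stop and lock it

## Task

Turn the black knob of the work stop until its pointed nose lines up with the small steel tab on the rim of the dial, and let go of it. Then swing the lever of the lock ring below it clockwise (seen from above) up to its seat and pull it firmly tight by feel: the gap between the two clamp ears must close a little, but do not force it until they nearly meet. Keep the knob on its setting, and leave the aluminium blanks, the steel block and the spanner where they lie.

Things in the scene. Friction and masses are not known exactly. Their poses are not given: they have to be found in the camera images.
- stop: Work-stop head, a grey block bolted to the bench at any yaw, 45 mm high; origin on the bench under its vertical axis. On that axis, going up: clamp collar, lock ring (z 50 to 61 mm), fixed dial (68 mm across, top at z 68), knob. In its frame the block covers x -83 to 43, y -42 to 42 mm; the ears and the stop rod are at its -x side.
- knob: Black knob; origin on the axis at bench level. Grip bar 14 mm thick, 38 mm long (17 mm ahead of the axis, 21 behind), z 75 to 105 mm, on a disc 42 mm across (z 69 to 75). The x axis lies along the bar, towards the nose. Turning takes 0.1 N m; it stays where left. Travel: 1.7 rad clockwise to 1.0 rad anticlockwise (from above) of the head's x axis.
- pointer (a point): Pointed nose at one end of the knob's bar, low down (top at z 87; a pale line on the bar's top, from 8 mm behind to 16 mm ahead of the axis, runs towards it), 24 mm from the axis, 81 mm above the bench; its x axis points outward from the axis through the nose. At the start it stands 0.5 to 1.5 rad clockwise (from above) of the tab.
- flag_tip (a point): Small steel tab clipped on the dial's rim (dark, 8 mm wide, 25 to 48 mm from the axis, top at z 74), which marks the setting; the point is 40 mm from the axis, its x axis points outward through the tab. Within 0.35 rad of the head's x axis; it does not move. The knob is set when nose and tab point the same way within 0.1 rad.
- lever_pin (a point): Top centre of the upright steel pin (14 mm diameter, z 50 to 82 mm) at the end of the lock ring's flat lever (11 mm wide, z 50 to 57), 75 mm from the axis; x axis outward along the lever. The lever reaches beyond the block: fingers can go on both sides of the pin, down to 25 mm above the bench. Clockwise from above tightens.
- ring_center (a point): Centre of the lock ring on the axis, 55 mm above the bench; x axis along the lever. It first turns freely (under 0.1 N m) by 0.5 to 1.1 rad to its seat, where the lever stands within 0.45 rad of the head's x axis; the seat cannot be seen beforehand, only felt. There the resistance jumps to 0.5 N m (7 N at the pin).
- ear_fixed (a point): Inner face of the fixed clamp ear (steel, 14 x 8 x 14 mm), 44 mm behind the axis, 52 mm above the bench. Past the seat the resistance rises by 4 N m per rad. Tight: 0.05 rad or more past the seat (0.7 N m, 9.3 N at the pin). Overtightened: 0.18 rad past it (1.2 N m, 16 N at the pin). Released it stays tight, at most 0.12 rad past the seat.
- ear_moving (a point): Inner face of the clamp ear on the collar, facing the fixed one. The distance of the two points is 12 mm when slack and, past the seat, shrinks by 44 mm per rad of tightening; tight is under 10 mm, overtightened under 4 mm.
- blank_a: Loose turned aluminium ring blank, 62 mm across, 24 mm high; origin at the centre of its underside. Leave alone.
- blank_b: Second ring blank, same size. Leave alone.
- gauge_block: Loose steel block 75 x 35 x 35 mm; origin at the centre of its underside. Leave alone.
- spanner: Loose spanner 170 mm long, lying flat along its x axis. Leave alone.
Not all that is in view belongs to the job. What is meant by the stop is not blue or pink, and is the smaller of those in its own colour.

How it is judged:
On the way, in this order (a step that is already met when the one before it is completed fails the run):
1. the knob's nose is turned to the tab while the ring is still slack (angle between the x axis of pointer and the x axis of flag_tip, either way round below 0.1 rad and distance between ear_fixed and ear_moving above 0.0105 m and contact force between the fingers and knob below 0.5 N), for 0.2 s.
2. the lock ring is pulled tight (distance between ear_fixed and ear_moving below 0.01 m), for 0.2 s.
At the end, for the whole second after the job is handed in: The knob's nose points at the tab within 0.1 rad, the ear gap is under 10 mm (ring tight) and over 4 mm, and blanks, block and spanner lie within 15 mm of where they were (angle between the x axis of pointer and the x axis of flag_tip, either way round below 0.1 rad and distance between ear_fixed and ear_moving between 0.004 and 0.01 m and distance of each of blank_a, blank_b, gauge_block, spanner from where it was at the start of the episode below 0.015 m); the robot touches nothing.
It fails at once if the ring is overtightened: the ear gap falls under 4 mm (distance between ear_fixed and ear_moving below 0.004 m).
It fails at once if a blank, the steel block or the spanner is pushed aside by 15 mm or more (distance of any of blank_a, blank_b, gauge_block, spanner from where it was at the start of the episode above 0.015 m).
It also fails if it takes over 64 s, if anything falls off the work surface, if the arm or the gripper's body presses on something with over 40 N, if the wrist force passes 120 N, or if a joint passes its speed limit or range.

## Robot

A 6-joint arm with a two-finger parallel gripper is mounted at the origin on the work surface. World frame = base frame: x ahead of the robot, y to its left, z up, the work surface at z = 0. Lengths are in m, angles in rad, forces in N, time in s.
With the tool pointing down it reaches from about 0.35 to 0.775 m from the base axis. Payload 7.3 kg.
Tool frame: the origin (TCP) lies midway between the tips of the shut fingers; the grasp point (between the pads) lies robot.grip_depth behind it (robot.grip_depth is the distance from the TCP to the grasp point, in m); z points along the fingers, y is the line along which they close (so a half turn about z gives the same grasp; the last joint's range is limited). The gripper opens to 92 mm and grips with 3 to 60 N. Pads are 19 mm wide; open, the fingers measure 130 mm over their backs; the gripper's body (75 mm by 190 mm) begins 47 mm behind the grasp point.
Start: joints at [-1.418, 0.342, 1.524, -0, 1.275, -0.146], TCP at [0.155, -0.502, 0.192] pointing down, gripper open.
Joint ranges: [-2.53, 2.53], [-0.77, 2.02], [0.04, 2.7], [-1, 4.14], [0.28, 2.66], [-3.11, 3.11]. Speed limits (rad/s): [2.57, 2.57, 3.14, 3.14, 3.14, 3.14].

## Interface

Orientations are given as a unit quaternion [w, x, y, z].
In Python, from station import robot gives the robot as it stands. The module is installed in compiled form; this text tells all that it offers.
- The arm moves only by the tool arm_command, never from a script. Its argument "steps" is a list of rows, each an object of numbers: "claw": the opening, from 0 (shut) to 1 (fully open); "x", "y", "z": the shift along the tool's x, y, z in m; "wx", "wy", "wz": the turn, a rotation vector about the tool's x, y, z in degrees. In form: [{"claw": .., "x": .., "y": .., "z": .., "wx": .., "wy": .., "wz": ..}, ...]. A call has 1 to 5 rows; each row shifts and turns the commanded pose from where the row before left it, along the tool's axes as they then stand; what a row does not reach is not made up. A row lasts 1/10 s, in which the tool goes at most 50 mm and 8.59 degrees, less where a joint would pass 70% of its speed; a pose out of reach is approached as far as the arm can. A call with a gripper value outside its range is refused whole. The fingers move at their own pace and stop on an object; "grip_force" is the grip in N (left out, the last holds). Time passes only in rows, so rows that do not move let the fingers close. It gives the time, the measured TCP pose, the force, the opening and the grip force at its end, in the units of the state.
- robot.read_state(): the state, without advancing time (a new reading comes with each control period).
- robot.camera(name): name is "scene" or "top" or "wrist"; returns the picture (384x512x3 uint8, red, green, blue); there is no depth.
- robot.get_calibration(name): a dict with "mtx" (3x3 intrinsics, pixels), "origin" and "attitude" of the camera in the world; the wrist camera has in their place "mount" (4x4, takes a point from camera to tool coordinates, whose origin is the TCP and whose axes are the flange's). Camera axes: x right, y up, looking along -z (the intrinsics and any distortion apply to the point x, -y, -z); pixel columns grow to the right and rows downward; lengths in m; the calibration is good to about 2 mm. The wrist camera is an equidistant fisheye: a pixel r from the principal point sees the ray r / f radians off the axis. A picture is of the moment at which its call begins: read the wrist's pose just before it. get_calibration takes no time and is no camera call.
- robot.hand_in(): hands the job in; it is judged then, once.
Trained networks look in the newest picture that a camera, given by its name, has taken for a name from the list of things; names that differ only in an ending like _2 or _b are one class to them, and where a whole thing is asked for, a point or a joint stands for the part that bears it (a point fixed in the world has none). Each returns a list of dicts, best first, with "confidence" (0 to 1); they miss things now and then, are a little off and sometimes report something else, mostly with a low value. They report only what shows in the picture. A call takes as long as a camera call. They do not tell look-alikes from the thing itself.
- robot.outline_of(label, camera): "pixels" (384x512 bool, what is visible of it) and "bbox" ([centre column, centre row, width, height] in pixels, round what is visible of it).
- robot.pinpoint(label, camera): "position" ([column, row] in pixels: a listed point, or the origin of a listed thing).
The state is a dict: "time": time; "joint_positions": joint angles; "qvel": joint speeds; "effort": joint torques, N m; "tool_pos": TCP position; "ee_rot": TCP orientation; "ft_force": force on the tool from outside, world axes, zero at the start; "moment": the same for the moment, N m; "finger_gap": opening from 0.0 (shut) to 1.0 (fully open); "finger_force": force on a finger pad.
Only numpy, scipy, OpenCV 4.12 (cv2) and the standard library are available. Lean on these libraries where they do the work, as an engineer would, in place of code of your own. Each camera call takes 0.05 s, during which the arm holds its last target. There are 200 camera calls.

## Working session

There is one attempt and no reset: what is moved stays moved. The work goes in short steps, Python scripts to look and compute and a tool call to move; the robot and the scene stay as the last step left them, time stands still between calls to the robot, and variables do not carry over. Pictures are saved under pics/ and viewed, at most 10 in all, crops included, and the job is handed in when it is done.

Besides the shell and the picture viewer there is one more tool, called after "Emit:" in YAML: its name, and indented under it one key for each argument. arm_command: Moves the arm, as the interface text tells. Its arguments: {"type":"object","properties":{"steps":{"type":"array","items":{"type":"object","properties":{"claw":{"type":"number"},"x":{"type":"number"},"y":{"type":"number"},"z":{"type":"number"},"wx":{"type":"number"},"wy":{"type":"number"},"wz":{"type":"number"}}}},"grip_force":{"type":"number"}},"required":["steps"]}

```bash
mkdir -p pics; python3 - <<'E'
from station import robot
import cv2,numpy as np
np.set_printoptions(precision=4,suppress=True)
for c in("scene","top"):
    im=robot.camera(c); cv2.imwrite(f"pics/{c}0.png",im[:,:,::-1])
    k=robot.get_calibration(c);print(c,k)
print(robot.get_calibration("wrist"))
print(robot.read_state(),robot.grip_depth)
for l in("stop","knob","pointer","flag_tip","lever_pin","ring_center","ear_fixed","ear_moving"):
    print(l,[(np.round(d["position"]),round(d["confidence"],2)) for d in robot.pinpoint(l,"top")])
E
```

```text
scene {'mtx': array([[436.4751,   0.    , 253.815 ],
       [  0.    , 436.4751, 190.0768],
       [  0.    ,   0.    ,   1.    ]]), 'origin': array([1.0225, 0.4528, 1.167 ]), 'attitude': array([0.4345, 0.1222, 0.2353, 0.8608])}
top {'mtx': array([[471.8424,   0.    , 255.6728],
       [  0.    , 471.8424, 191.7823],
       [  0.    ,   0.    ,   1.    ]]), 'origin': array([0.3791, 0.0697, 1.4545]), 'attitude': array([ 0.7097,  0.0214, -0.0225, -0.7038])}
{'mtx': array([[297.3186,   0.    , 259.0209],
       [  0.    , 297.3186, 191.3374],
       [  0.    ,   0.    ,   1.    ]]), 'mount': array([[ 0.0004,  0.9532,  0.3024,  0.0828],
       [ 1.    , -0.0007,  0.0008, -0.0002],
       [ 0.001 ,  0.3024, -0.9532, -0.1929],
       [ 0.    ,  0.    ,  0.    ,  1.    ]])}
{'time': 0.1, 'joint_positions': array([-1.418 ,  0.3427,  1.5249, -0.    ,  1.2754, -0.146 ]), 'qvel': array([-0.0019, -0.0009, -0.0019,  0.0007,  0.0004,  0.0011]), 'effort': array([  0.0021, -43.2003, -24.4694,   0.0721,   0.0526,  -0.    ]), 'tool_pos': array([ 0.1545, -0.5013,  0.1918]), 'ee_rot': array([-0.0007,  0
[... 454 characters left out ...]
]), 0.9), (array([167., 277.]), 0.9), (array([273., 171.]), 0.67), (array([344., 239.]), 0.44)]
flag_tip [(array([144., 126.]), 0.62), (array([167., 271.]), 0.61), (array([345., 236.]), 0.56)]
lever_pin [(array([142., 113.]), 0.7), (array([167., 256.]), 0.68), (array([246., 160.]), 0.43), (array([342., 222.]), 0.43)]
ring_center [(array([167., 285.]), 0.73), (array([269., 173.]), 0.68), (array([153., 150.]), 0.64), (array([341., 251.]), 0.64)]
ear_fixed [(array([156., 167.]), 0.88), (array([165., 309.]), 0.8), (array([341., 259.]), 0.63), (array([266., 188.]), 0.59)]
ear_moving [(array([161., 168.]), 0.9), (array([171., 311.]), 0.76), (array([272., 187.]), 0.65), (array([342., 263.]), 0.57)]
```

```bash
python3 - <<'E'
import cv2
a=cv2.imread("pics/top0.png");cv2.imwrite("pics/top0b.png",cv2.resize(a,(800,600),interpolation=cv2.INTER_CUBIC))
a=cv2.imread("pics/scene0.png");cv2.imwrite("pics/scene0b.png",cv2.resize(a,(800,600),interpolation=cv2.INTER_CUBIC))
E
```

```text
(no output)
```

View pics/top0b.png

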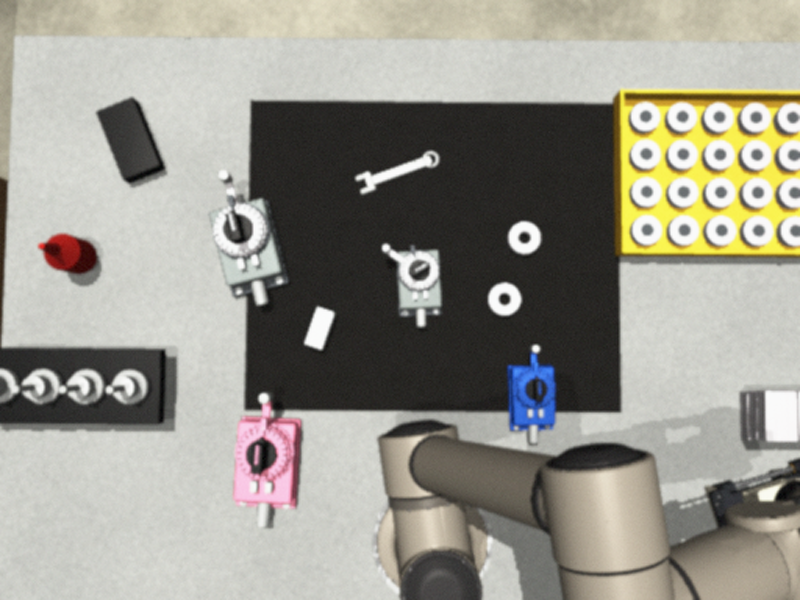

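View pics/scene0b.png

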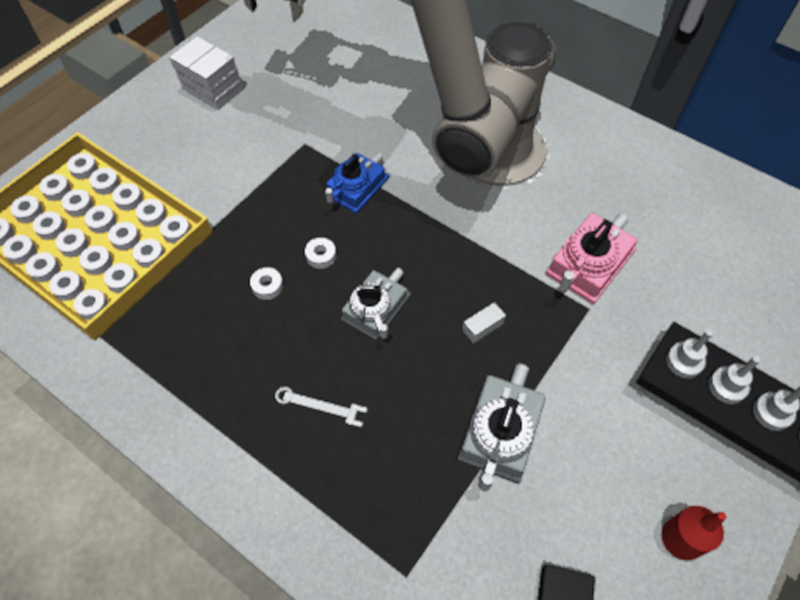

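The top view shows the small grey stop at about (418,275) in the 800 px picture, or (267,173) in raw pixels. Its tab is near (413,247), the lever pin at (387,248), and the nose points right and up. The larger grey stop at (240,230) is the decoy.

```bash
cat > h.py <<'E'
from station import robot
import cv2,numpy as np
from scipy.spatial.transform import Rotation as R
np.set_printoptions(precision=4,suppress=True)
def rot(q): return R.from_quat(np.roll(q,-1)).as_matrix()
def ray(cam,px,s=None):
    k=robot.get_calibration(cam);M=k["mtx"]
    u=(np.asarray(px,float)-M[:2,2])/M[0,0]
    if cam!="wrist":
        d=np.array([u[0],-u[1],-1]);return k["origin"],rot(k["attitude"])@d
    t=np.hypot(*u);n=u/max(t,1e-9)
    d=np.array([np.sin(t)*n[0],-np.sin(t)*n[1],-np.cos(t)])
    W=rot(s["ee_rot"]);m=k["mount"]
    return s["tool_pos"]+W@m[:3,3],W@m[:3,:3]@d
def at(cam,px,z,s=None):
    o,d=ray(cam,px,s);return o+d*(z-o[2])/d[2]
def proj(P,s):
    k=robot.get_calibration("wrist");m=k["mount"];W=rot(s["ee_rot"])
    p=m[:3,:3].T@(W.T@(np.asarray(P)-s["tool_pos"])-m[:3,3])
    v=np.array([p[0],-p[1]]);r=np.hypot(*v);t=np.arctan2(r,-p[2])
    return k["mtx"][:2,2]+k["mtx"][0,0]*t*v/r
Z=dict(stop=0,knob=0,pointer=.081,flag_tip=.074,lever_pin=.082,ring_center=.055,ear_fixed=.052,ear_moving=.052)
def ang(v): return np.arctan2(v[1],v[0])
E
python3 - <<'E'
from h import *
from h import *
c=at("top",(267.5,173),.09);print("c",c,np.hypot(*c[:2]))
for n,p,z in[("pin",(247.5,159),.082),("tab",(264.5,158),.074),("earf",(266,188),.052),("earm",(272,187),.052),("rod",(269.5,205),.03)]:
    w=at("top",p,z);print(n,w,ang(w-c),np.hypot(*(w-c)[:2]))
for n,p in[("blank",(335,152)),("blank",(323,191)),("block",(204,210)),("sp1",(230,119)),("sp2",(277,100))]:print(n,at("top",p,.02))
E
```

```text
c [0.5188 0.0342 0.09  ] 0.5199553692252009
pin [0.5603 0.0928 0.082 ] 0.9548384586386824 0.07180389665963906
tab [0.5648 0.0429 0.074 ] 0.18750297795551063 0.04674742176141482
earf [0.4778 0.0373 0.052 ] 3.0642996791074175 0.041160990414256575
earm [0.4809 0.0195 0.052 ] -2.772002977969379 0.040645523719685356
rod [0.428  0.0259 0.03  ] -3.050999345670915 0.09123471133897319
blank [ 0.5924 -0.174   0.02  ]
blank [ 0.4723 -0.1372  0.02  ]
block [0.4115 0.2245 0.02  ]
sp1 [0.6918 0.1488 0.02  ]
sp2 [0.7523 0.0046 0.02  ]
```

Emit:
arm_command:
  steps:
    - {"claw": 0.5,"x": 0.035,"y": -0.035}
    - {"claw": 0.5,"x": 0.035,"y": -0.035}
    - {"claw": 0.5,"x": 0.035,"y": -0.035}
    - {"claw": 0.5,"x": 0.035,"y": -0.035}
    - {"claw": 0.5,"x": 0.035,"y": -0.035}

```text
invalid input
```

Emit:
arm_command:
  steps:
    - {"claw": 0.5,"x": 0.035,"y": -0.035}
    - {"claw": 0.5,"x": 0.035,"y": -0.035}
    - {"claw": 0.5,"x": 0.035,"y": -0.035}
    - {"claw": 0.5,"x": 0.035,"y": -0.035}
    - {"claw": 0.5,"x": 0.035,"y": -0.035}

```text
invalid input
```

Emit:
arm_command:
  steps:
    - {"claw": 0.5,"x": 0.035,"y": -0.035}
    - {"claw": 0.5,"x": 0.035,"y": -0.035}
    - {"claw": 0.5,"x": 0.035,"y": -0.035}
    - {"claw": 0.5,"x": 0.035,"y": -0.035}
    - {"claw": 0.5,"wz": 8}

```text
invalid input
```

Emit:
arm_command:
  steps:
    - {"claw": 0.5,"wz": 8}
    - {"claw": 0.5,"wz": 8}
    - {"claw": 0.5,"wz": 8}
    - {"claw": 0.5,"wz": 8}
    - {"claw": 0.5,"wz": 8}

```text
invalid input
```

Emit:
arm_command:
  steps:
    - {"claw": 0.5,"wz": 8}
    - {"claw": 0.5,"wz": 8}
    - {"claw": 0.5,"wz": 8}
    - {"claw": 0.5,"wz": 8}
    - {"claw": 0.5}

```text
invalid input
```

Emit:
arm_command:
  steps:
    - {"claw": 0.5,"x": 0.035,"y": -0.035,"z": 0,"wx": 0,"wy": 0,"wz": 0}
    - {"claw": 0.5,"x": 0.035,"y": -0.035,"z": 0,"wx": 0,"wy": 0,"wz": 0}
    - {"claw": 0.5,"x": 0.035,"y": -0.035,"z": 0,"wx": 0,"wy": 0,"wz": 0}
    - {"claw": 0.5,"x": 0.035,"y": -0.035,"z": 0,"wx": 0,"wy": 0,"wz": 0}
    - {"claw": 0.5,"x": 0.035,"y": -0.035,"z": 0,"wx": 0,"wy": 0,"wz": 0}

```text
time: 1.0
tool_pos: [0.2708, -0.2813, 0.1926]
ee_rot: [0.0, 0.989, 0.148, 0.0]
ft_force: [0.3, 0.6, 0.9]
finger_gap: 0.615
finger_force: 0.0
```

Emit:
arm_command:
  steps:
    - {"claw": 0.5,"x": 0.035,"y": -0.035,"z": 0,"wx": 0,"wy": 0,"wz": 0}
    - {"claw": 0.5,"x": 0.035,"y": -0.035,"z": 0,"wx": 0,"wy": 0,"wz": 0}
    - {"claw": 0.5,"x": 0.035,"y": -0.035,"z": 0,"wx": 0,"wy": 0,"wz": 0}
    - {"claw": 0.5,"x": 0.035,"y": -0.035,"z": 0,"wx": 0,"wy": 0,"wz": 0}
    - {"claw": 0.5,"x": 0.035,"y": -0.035,"z": 0,"wx": 0,"wy": 0,"wz": 0}

```text
time: 1.5
tool_pos: [0.3867, -0.0623, 0.1928]
ee_rot: [0.0, 0.989, 0.149, 0.001]
ft_force: [0.4, -1.2, 0.4]
finger_gap: 0.499
finger_force: 0.0
```

Emit:
arm_command:
  steps:
    - {"claw": 0.5,"x": 0.035,"y": -0.035,"z": 0,"wx": 0,"wy": 0,"wz": 0}
    - {"claw": 0.5,"x": 0.035,"y": -0.035,"z": 0,"wx": 0,"wy": 0,"wz": 0}
    - {"claw": 0.5,"x": 0.035,"y": -0.035,"z": 0,"wx": 0,"wy": 0,"wz": 0}
    - {"claw": 0.5,"x": 0.035,"y": -0.035,"z": 0,"wx": 0,"wy": 0,"wz": 0}
    - {"claw": 0.5,"x": 0,"y": 0,"z": 0,"wx": 0,"wy": 0,"wz": 8}

```text
time: 2.0
tool_pos: [0.4804, 0.1156, 0.1921]
ee_rot: [-0.001, 0.997, 0.081, 0.001]
ft_force: [0.5, -0.7, 0.7]
finger_gap: 0.498
finger_force: 0.0
```

Emit:
arm_command:
  steps:
    - {"claw": 0.5,"x": 0,"y": 0,"z": 0,"wx": 0,"wy": 0,"wz": 8}
    - {"claw": 0.5,"x": 0,"y": 0,"z": 0,"wx": 0,"wy": 0,"wz": 8}
    - {"claw": 0.5,"x": 0,"y": 0,"z": 0,"wx": 0,"wy": 0,"wz": 8}
    - {"claw": 0.5,"x": 0,"y": 0,"z": 0,"wx": 0,"wy": 0,"wz": 8}
    - {"claw": 0.5,"x": 0,"y": 0,"z": 0,"wx": 0,"wy": 0,"wz": 8}

```text
time: 2.5
tool_pos: [0.4786, 0.1109, 0.1924]
ee_rot: [0.0, 0.963, -0.269, 0.0]
ft_force: [-0.8, 0.4, 0.0]
finger_gap: 0.5
finger_force: 0.0
```

Emit:
arm_command:
  steps:
    - {"claw": 0.5,"x": 0,"y": 0,"z": 0,"wx": 0,"wy": 0,"wz": 8}
    - {"claw": 0.5,"x": 0,"y": 0,"z": 0,"wx": 0,"wy": 0,"wz": 8}
    - {"claw": 0.5,"x": 0,"y": 0,"z": 0,"wx": 0,"wy": 0,"wz": 8}
    - {"claw": 0.5,"x": 0,"y": 0,"z": 0,"wx": 0,"wy": 0,"wz": 8}
    - {"claw": 0.5,"x": 0,"y": 0,"z": 0,"wx": 0,"wy": 0,"wz": 0}

```text
time: 3.0
tool_pos: [0.4786, 0.1108, 0.1924]
ee_rot: [0.0, 0.853, -0.522, 0.0]
ft_force: [-0.1, 0.1, 0.5]
finger_gap: 0.501
finger_force: 0.0
```

```bash
cat > look.py <<'E'
from h import *
import sys
c0=np.array([.5188,.0342]); 
s=robot.read_state();im=robot.camera("wrist")
print(s["time"],s["tool_pos"],"psi",ang(rot(s["ee_rot"])[:,0]))
for l in("stop","knob","pointer","flag_tip","lever_pin","ring_center","ear_fixed","ear_moving"):
    for d in robot.pinpoint(l,"wrist"):
        w=at("wrist",d["position"],Z[l],s)
        if np.hypot(*(w[:2]-c0))<.12: print(l,np.round(d["position"]),w,round(d["confidence"],2))
p=proj([*c0,.09],s).astype(int);print(p)
x,y=np.clip(p[0]-100,0,312),np.clip(p[1]-75,0,234)
print("crop",x,y)
cv2.imwrite(f"pics/{sys.argv[1]}.png",cv2.resize(im[y:y+150,x:x+200,::-1],(800,600),interpolation=cv2.INTER_CUBIC))
E
python3 look.py w1
```

```text
3.0 [0.4786 0.1108 0.1924] psi -1.0986954214762832
stop [256.  93.] [0.5232 0.0321 0.    ] 0.57
knob [255.  96.] [0.5236 0.0359 0.    ] 0.67
pointer [259.  68.] [0.5314 0.0083 0.081 ] 0.81
flag_tip [193. 130.] [0.5647 0.0971 0.074 ] 0.74
flag_tip [220.  88.] [0.558 0.045 0.074] 0.64
lever_pin [195. 130.] [0.5615 0.095  0.082 ] 0.86
ring_center [222.  86.] [0.5603 0.0423 0.055 ] 0.44
ear_fixed [291. 114.] [0.4778 0.0353 0.052 ] 0.59
ear_moving [294. 103.] [0.4806 0.0226 0.052 ] 0.63
[258  95]
crop 158 20
```

View pics/w1.png

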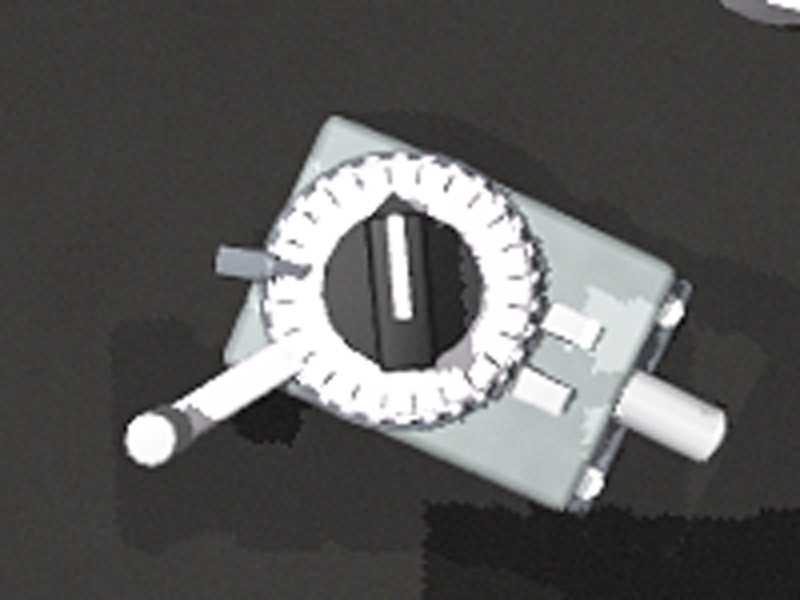

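The crop shows the knob's pale line from (396,215) to (402,318), with the nose at (395,195). The tab runs from (218,263) to (308,270), the pin top is at (152,437), and the dial is centred near (404,289).

```bash
python3 - <<'E'
from h import *
s=robot.read_state()
f=lambda x,y,z: at("wrist",((x+.5)/4-.5+158,(y+.5)/4-.5+20),z,s)
a,b=f(396,215,.105),f(402,318,.105);u=(a-b)/np.hypot(*(a-b)[:2]);print("line",a,b,np.hypot(*(a-b)[:2]),ang(u),"axis",b+u*.008)
n=f(395,195,.084);print("nose",n)
d=[f(*p,.068) for p in((266,292),(545,290),(404,154),(404,424))];print("dial",(d[0]+d[1])/2,(d[2]+d[3])/2,d)
c=(b+u*.008)
for q in((218,263,.074),(308,270,.074),(152,437,.082)):
    w=f(*q);print(w,np.hypot(*(w-c)[:2]),ang(w-c))
print("nose ang",ang(n-c))
print("rod",ang(f(720,440,.03)-f(640,395,.03)))
E
```

```text
line [0.53   0.0168 0.105 ] [0.5177 0.0379 0.105 ] 0.024380229625617176 -1.0397606924957572 axis [0.5217 0.031  0.105 ]
nose [0.5336 0.0108 0.084 ]
dial [0.5205 0.0306 0.068 ] [0.5209 0.0306 0.068 ] [array([0.553 , 0.0476, 0.068 ]), array([0.488 , 0.0136, 0.068 ]), array([ 0.5375, -0.0016,  0.068 ]), array([0.5044, 0.0628, 0.068 ])]
[0.5671 0.046  0.074 ] 0.047803295216741315 0.31924624170573346
[0.5452 0.0375 0.074 ] 0.024317539749166672 0.2721086093684291
[0.5617 0.0936 0.082 ] 0.07427839586093726 1.0021460041948282
nose ang -1.0388751721736376
rod -3.1349132695246227
```

Emit:
arm_command:
  steps:
    - {"claw": 0.5,"x": 0,"y": 0,"z": 0,"wx": 0,"wy": 0,"wz": -3.4}
    - {"claw": 0.5,"x": 0.045,"y": 0.002,"z": 0,"wx": 0,"wy": 0,"wz": 0}
    - {"claw": 0.5,"x": 0.0455,"y": 0.002,"z": 0,"wx": 0,"wy": 0,"wz": 0}
    - {"claw": 0.5,"x": 0,"y": 0,"z": 0.04,"wx": 0,"wy": 0,"wz": 0}
    - {"claw": 0.5,"x": 0,"y": 0,"z": 0.02,"wx": 0,"wy": 0,"wz": 0}

```text
time: 3.95
tool_pos: [0.5206, 0.0295, 0.1301]
ee_rot: [0.001, 0.868, -0.497, -0.001]
ft_force: [0.1, 0.0, 0.1]
finger_gap: 0.5
finger_force: 0.0
```

Emit:
arm_command:
  steps:
    - {"claw": 0.5,"x": 0,"y": 0,"z": 0,"wx": 0,"wy": 0,"wz": 0}
    - {"claw": 0.5,"x": 0,"y": 0,"z": 0.0,"wx": 0,"wy": 0,"wz": 0}

```text
time: 4.15
tool_pos: [0.5214, 0.0308, 0.1329]
ee_rot: [0.0, 0.868, -0.496, 0.0]
ft_force: [0.4, -0.8, -0.6]
finger_gap: 0.5
finger_force: 0.0
```

On target. I'll descend 49 mm and close.

Emit:
arm_command:
  steps:
    - {"claw": 0.5,"x": 0,"y": 0,"z": 0.025,"wx": 0,"wy": 0,"wz": 0}
    - {"claw": 0.5,"x": 0,"y": 0,"z": 0.024,"wx": 0,"wy": 0,"wz": 0}
    - {"claw": 0.5,"x": 0,"y": 0,"z": 0,"wx": 0,"wy": 0,"wz": 0}
    - {"claw": 0.1,"x": 0,"y": 0,"z": 0,"wx": 0,"wy": 0,"wz": 0}
    - {"claw": 0.1,"x": 0,"y": 0,"z": 0,"wx": 0,"wy": 0,"wz": 0}
  grip_force: 15

```text
time: 4.65
tool_pos: [0.5225, 0.0308, 0.0854]
ee_rot: [-0.001, 0.868, -0.496, 0.002]
ft_force: [-0.1, -0.1, 0.3]
finger_gap: 0.373
finger_force: 0.0
```

Emit:
arm_command:
  steps:
    - {"claw": 0.05,"x": 0,"y": 0,"z": 0,"wx": 0,"wy": 0,"wz": 0}
    - {"claw": 0.05,"x": 0,"y": 0,"z": 0,"wx": 0,"wy": 0,"wz": 0}
    - {"claw": 0.05,"x": 0,"y": 0,"z": 0,"wx": 0,"wy": 0,"wz": 0}

```text
time: 4.95
tool_pos: [0.5214, 0.0308, 0.0839]
ee_rot: [-0.0, 0.868, -0.496, 0.0]
ft_force: [-0.2, 0.3, 0.4]
finger_gap: 0.114
finger_force: 0.0
```

Emit:
arm_command:
  steps:
    - {"claw": 0.0,"x": 0,"y": 0,"z": 0,"wx": 0,"wy": 0,"wz": 0}
    - {"claw": 0.0,"x": 0,"y": 0,"z": 0,"wx": 0,"wy": 0,"wz": 0}

```text
time: 5.15
tool_pos: [0.5211, 0.0307, 0.0834]
ee_rot: [0.0, 0.868, -0.496, 0.0]
ft_force: [0.5, -0.2, -0.3]
finger_gap: 0.006
finger_force: 0.0
```

```bash
python3 look.py w2; python3 -c "
from station import robot;s=robot.read_state();print(s['finger_gap'],s['finger_force'],s['moment'])"
```

```text
5.15 [0.5211 0.0307 0.0834] psi -1.0381371848025909
stop [260. 188.] [0.5194 0.0322 0.    ] 0.97
knob [259. 191.] [0.5193 0.0357 0.    ] 0.62
pointer [261. 186.] [0.5324 0.01   0.081 ] 0.86
flag_tip [205. 202.] [0.5604 0.043  0.074 ] 0.68
ear_fixed [305. 233.] [0.4752 0.0334 0.052 ] 0.91
ear_moving [308. 223.] [0.4777 0.0248 0.052 ] 0.69
[260 228]
crop 160 153
0.004585072356418726 0.0 [ 0.05464799 -0.04365449  0.00734916]
```

View pics/w2.png

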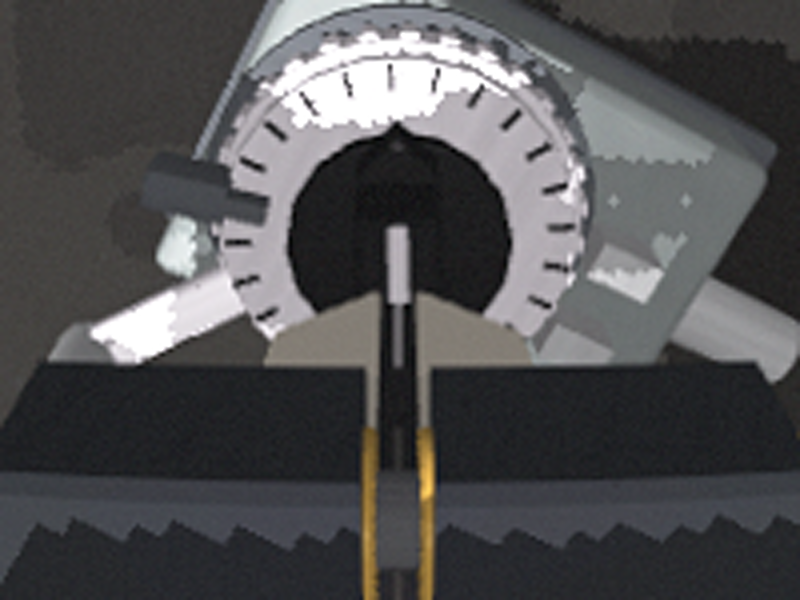

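The crop shows the fingertips overlapping the bar on both sides, at about (380,330) and (418,330), while the gripper reads shut with no force. I'll test with a small turn and read the moment and the line again.

Emit:
arm_command:
  steps:
    - {"claw": 0.0,"x": 0,"y": 0,"z": 0,"wx": 0,"wy": 0,"wz": -6}
    - {"claw": 0.0,"x": 0,"y": 0,"z": 0,"wx": 0,"wy": 0,"wz": -6}
    - {"claw": 0.0,"x": 0,"y": 0,"z": 0,"wx": 0,"wy": 0,"wz": 0}

```text
time: 5.9
tool_pos: [0.5211, 0.0308, 0.0834]
ee_rot: [0.0, 0.916, -0.402, 0.0]
ft_force: [0.0, -0.9, 0.4]
finger_gap: 0.003
finger_force: 0.0
```

```bash
python3 look.py w3; python3 -c "
from station import robot;s=robot.read_state();print(s['finger_gap'],s['finger_force'],s['moment'])"
```

```text
5.9 [0.5211 0.0308 0.0834] psi -0.8277872374418271
stop [262. 188.] [0.518  0.0309 0.    ] 0.85
knob [260. 187.] [0.5203 0.0319 0.    ] 0.57
pointer [269. 187.] [0.5325 0.0091 0.081 ] 0.98
flag_tip [207. 191.] [0.5611 0.0432 0.074 ] 0.84
lever_pin [296. 241.] [0.49  0.026 0.082] 0.44
ear_fixed [294. 241.] [0.477  0.0352 0.052 ] 0.59
ear_moving [306. 229.] [0.4777 0.0212 0.052 ] 0.71
[259 228]
crop 159 153
0.00462378521037119 0.0 [ 0.08311462  0.07852694 -0.01590507]
```

View pics/w3.png

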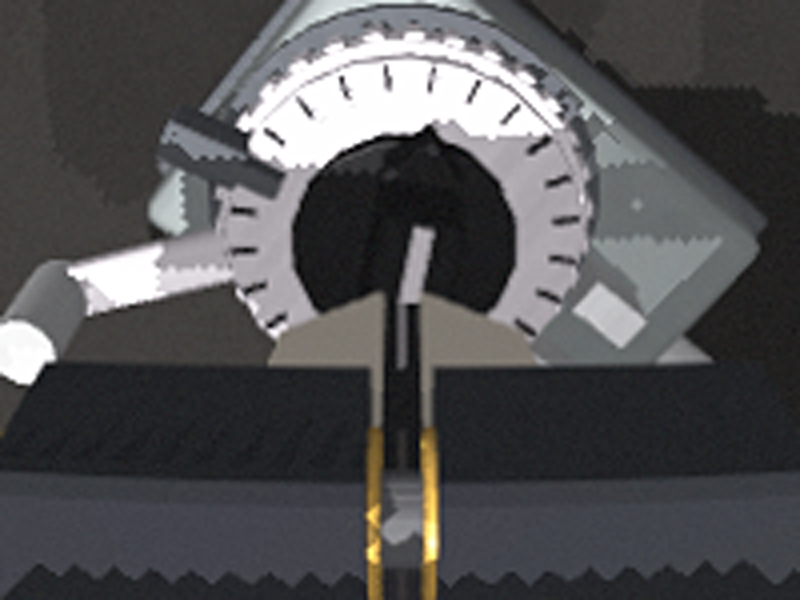

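The knob did not follow. The line at (420,228)-(402,365) is rotated relative to the tool, so the fingertips appear to be above the bar. I'll probe downward gently to find the real tip height.

Emit:
arm_command:
  steps:
    - {"claw": 0.0,"x": 0,"y": 0,"z": 0.002,"wx": 0,"wy": 0,"wz": 0}
    - {"claw": 0.0,"x": 0,"y": 0,"z": 0.002,"wx": 0,"wy": 0,"wz": 0}
    - {"claw": 0.0,"x": 0,"y": 0,"z": 0,"wx": 0,"wy": 0,"wz": 0}

```text
time: 6.65
tool_pos: [0.5208, 0.0308, 0.079]
ee_rot: [0.0, 0.915, -0.403, -0.0]
ft_force: [0.4, -0.1, 0.5]
finger_gap: 0.006
finger_force: 0.0
```

```bash
python3 - <<'E'
from h import *
im=robot.camera("scene");M=robot.get_calibration("scene")
s=robot.read_state();print(s["time"],s["tool_pos"],s["ft_force"])
def pj(P):
    p=rot(M["attitude"]).T@(np.array(P)-M["origin"]);return M["mtx"][:2,2]+M["mtx"][0,0]*np.array([p[0],-p[1]])/-p[2]
t=pj(s["tool_pos"]);print(t,pj([*s["tool_pos"][:2],.105]),pj([.5212,.0308,.068]))
x,y=int(t[0])-60,int(t[1])-60
print(x,y)
cv2.imwrite("pics/s1.png",cv2.resize(im[y:y+90,x:x+120,::-1],(800,600),interpolation=cv2.INTER_CUBIC))
E
```

```text
6.7 [0.5209 0.0308 0.0791] [0.2519 0.1767 0.8576]
[236.9546 188.0095] [236.7073 183.346 ] [237.0059 190.0309]
176 128
```

View pics/s1.png

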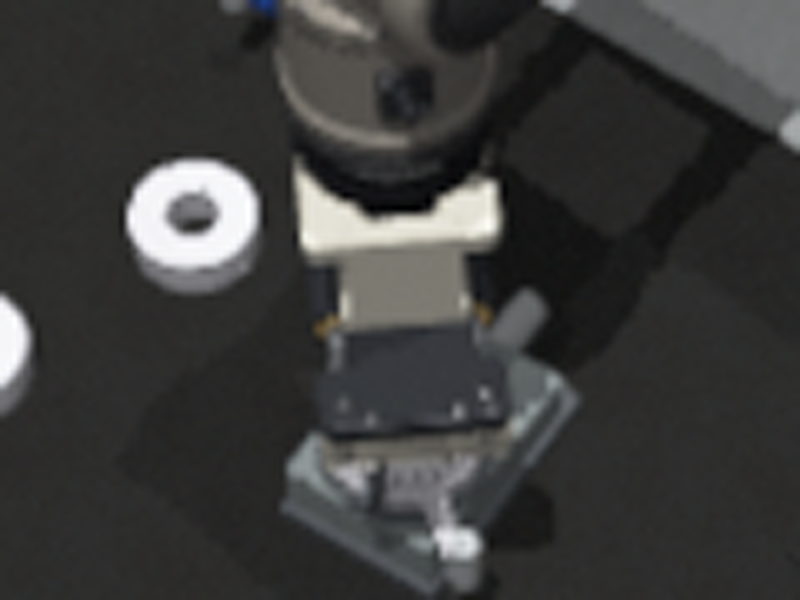

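The scene crop shows the gripper body at (415,400) hiding the fingers, and there is no contact force. The wrist view geometry suggests the real tips sit 10–30 mm above the nominal TCP. I'll continue probing.

Emit:
arm_command:
  steps:
    - {"claw": 0.0,"x": 0,"y": 0,"z": 0.002,"wx": 0,"wy": 0,"wz": 0}
    - {"claw": 0.0,"x": 0,"y": 0,"z": 0.001,"wx": 0,"wy": 0,"wz": 0}
    - {"claw": 0.0,"x": 0,"y": 0,"z": 0,"wx": 0,"wy": 0,"wz": 0}

```text
time: 7.0
tool_pos: [0.521, 0.0308, 0.0762]
ee_rot: [0.0, 0.915, -0.403, -0.0]
ft_force: [0.5, 0.3, -0.3]
finger_gap: 0.005
finger_force: 0.0
```

```bash
python3 -c "
from station import robot;s=robot.read_state();print(s['finger_gap'],s['finger_force'],s['moment'],s['ft_force'],s['tool_pos'])"
```

```text
0.005046982116886139 0.0 [ 0.10361831  0.03204522 -0.05807929] [ 0.48615605  0.27845967 -0.33970858] [0.5209938  0.03079074 0.07619045]
```

Emit:
arm_command:
  steps:
    - {"claw": 0.0,"x": 0,"y": 0,"z": 0.002,"wx": 0,"wy": 0,"wz": 0}
    - {"claw": 0.0,"x": 0,"y": 0,"z": 0,"wx": 0,"wy": 0,"wz": 0}

```text
time: 7.2
tool_pos: [0.521, 0.0308, 0.0742]
ee_rot: [0.0, 0.915, -0.403, -0.0]
ft_force: [-0.1, -0.5, 0.4]
finger_gap: 0.004
finger_force: 0.0
```

Emit:
arm_command:
  steps:
    - {"claw": 0.0,"x": 0,"y": 0,"z": 0.002,"wx": 0,"wy": 0,"wz": 0}
    - {"claw": 0.0,"x": 0,"y": 0,"z": 0,"wx": 0,"wy": 0,"wz": 0}

```text
time: 7.4
tool_pos: [0.521, 0.0308, 0.0722]
ee_rot: [0.0, 0.915, -0.403, -0.0]
ft_force: [-0.4, 1.0, 0.0]
finger_gap: 0.005
finger_force: 0.0
```

Emit:
arm_command:
  steps:
    - {"claw": 0.0,"x": 0,"y": 0,"z": 0.002,"wx": 0,"wy": 0,"wz": 0}
    - {"claw": 0.0,"x": 0,"y": 0,"z": 0,"wx": 0,"wy": 0,"wz": 0}

```text
time: 7.6
tool_pos: [0.5213, 0.0307, 0.0709]
ee_rot: [-0.0, 0.915, -0.403, 0.0]
ft_force: [-0.9, -0.7, 4.6]
finger_gap: 0.006
finger_force: 2.5
```

Contact came at TCP z ≈ 0.0715, which matches the bar top at 0.105, so the real fingertips end about 33 mm short of the nominal TCP. I'll correct all heights by that amount: lift, open, realign and grip lower.

Emit:
arm_command:
  steps:
    - {"claw": 0.4,"x": 0,"y": 0,"z": -0.02,"wx": 0,"wy": 0,"wz": 6}
    - {"claw": 0.4,"x": 0,"y": 0,"z": 0,"wx": 0,"wy": 0,"wz": 6}
    - {"claw": 0.4,"x": 0,"y": 0,"z": 0,"wx": 0,"wy": 0,"wz": 0}
    - {"claw": 0.4,"x": 0,"y": 0,"z": 0,"wx": 0,"wy": 0,"wz": 0}
    - {"claw": 0.4,"x": 0,"y": 0,"z": 0,"wx": 0,"wy": 0,"wz": 0}

```text
time: 8.1
tool_pos: [0.5208, 0.0308, 0.09]
ee_rot: [0.0, 0.869, -0.495, -0.0]
ft_force: [-0.3, -0.2, -0.1]
finger_gap: 0.372
finger_force: 0.0
```

Emit:
arm_command:
  steps:
    - {"claw": 0.4,"x": 0,"y": 0,"z": 0.015,"wx": 0,"wy": 0,"wz": 0}
    - {"claw": 0.4,"x": 0,"y": 0,"z": 0.015,"wx": 0,"wy": 0,"wz": 0}
    - {"claw": 0.4,"x": 0,"y": 0,"z": 0.008,"wx": 0,"wy": 0,"wz": 0}
    - {"claw": 0.4,"x": 0,"y": 0,"z": 0,"wx": 0,"wy": 0,"wz": 0}

```text
time: 8.5
tool_pos: [0.5202, 0.0308, 0.0512]
ee_rot: [0.001, 0.868, -0.496, -0.001]
ft_force: [-0.2, -0.5, -0.0]
finger_gap: 0.399
finger_force: 0.0
```

Emit:
arm_command:
  steps:
    - {"claw": 0.0,"x": 0,"y": 0,"z": 0,"wx": 0,"wy": 0,"wz": 0}
    - {"claw": 0.0,"x": 0,"y": 0,"z": 0,"wx": 0,"wy": 0,"wz": 0}
    - {"claw": 0.0,"x": 0,"y": 0,"z": 0,"wx": 0,"wy": 0,"wz": 0}
    - {"claw": 0.0,"x": 0,"y": 0,"z": 0,"wx": 0,"wy": 0,"wz": 0}
    - {"claw": 0.0,"x": 0,"y": 0,"z": 0,"wx": 0,"wy": 0,"wz": 0}
  grip_force: 20

```text
time: 9.0
tool_pos: [0.521, 0.0305, 0.0529]
ee_rot: [0.0, 0.868, -0.496, 0.0]
ft_force: [-3.0, -2.8, 4.5]
finger_gap: 0.153
finger_force: 19.9
```

Emit:
arm_command:
  steps:
    - {"claw": 0.0,"x": 0,"y": 0,"z": 0,"wx": 0,"wy": 0,"wz": -8}
    - {"claw": 0.0,"x": 0,"y": 0,"z": 0,"wx": 0,"wy": 0,"wz": -8}
    - {"claw": 0.0,"x": 0,"y": 0,"z": 0,"wx": 0,"wy": 0,"wz": -8}
    - {"claw": 0.0,"x": 0,"y": 0,"z": 0,"wx": 0,"wy": 0,"wz": -8}
    - {"claw": 0.0,"x": 0,"y": 0,"z": 0,"wx": 0,"wy": 0,"wz": -8}

```text
time: 9.5
tool_pos: [0.5209, 0.0303, 0.0529]
ee_rot: [0.0, 0.986, -0.166, -0.0]
ft_force: [-3.5, -3.4, 5.5]
finger_gap: 0.153
finger_force: 20.0
```

Emit:
arm_command:
  steps:
    - {"claw": 0.0,"x": 0,"y": 0,"z": 0,"wx": 0,"wy": 0,"wz": -8}
    - {"claw": 0.0,"x": 0,"y": 0,"z": 0,"wx": 0,"wy": 0,"wz": -8}
    - {"claw": 0.0,"x": 0,"y": 0,"z": 0,"wx": 0,"wy": 0,"wz": -8}
    - {"claw": 0.0,"x": 0,"y": 0,"z": 0,"wx": 0,"wy": 0,"wz": -8}
    - {"claw": 0.0,"x": 0,"y": 0,"z": 0,"wx": 0,"wy": 0,"wz": -5}

```text
time: 10.0
tool_pos: [0.5209, 0.03, 0.0529]
ee_rot: [0.001, 0.988, 0.155, -0.0]
ft_force: [-3.6, -4.1, 5.5]
finger_gap: 0.147
finger_force: 20.0
```

```bash
python3 look.py w4
```

```text
10.0 [0.5209 0.03   0.0529] psi 0.31068905859302226
stop [261. 197.] [0.5211 0.0287 0.    ] 0.87
stop [259. 198.] [0.5198 0.0299 0.    ] 0.48
knob [257. 197.] [0.5196 0.0316 0.    ] 0.91
pointer [263. 199.] [0.5461 0.0359 0.081 ] 0.81
flag_tip [259. 173.] [0.5589 0.0425 0.074 ] 0.64
lever_pin [174. 148.] [0.5603 0.094  0.082 ] 0.93
ear_fixed [255. 199.] [0.5351 0.0378 0.052 ] 0.54
[251 246]
crop 151 171
```

View pics/w4.png

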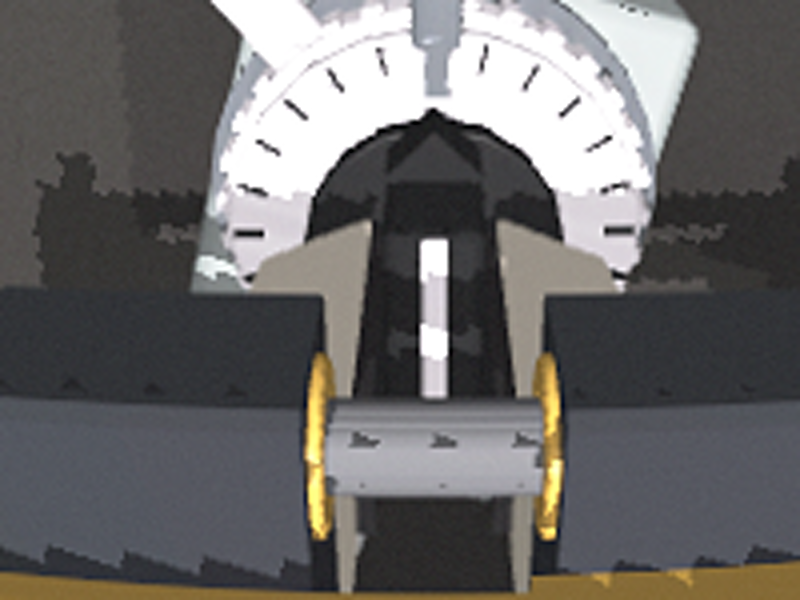

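The crop shows the nose at (433,112) in line with the tab at (437,95). I'll release it, lift and check.

Emit:
arm_command:
  steps:
    - {"claw": 0.4,"x": 0,"y": 0,"z": 0,"wx": 0,"wy": 0,"wz": 0}
    - {"claw": 0.4,"x": 0,"y": 0,"z": 0,"wx": 0,"wy": 0,"wz": 0}
    - {"claw": 0.4,"x": 0,"y": 0,"z": 0,"wx": 0,"wy": 0,"wz": 0}
    - {"claw": 0.4,"x": 0,"y": 0,"z": -0.02,"wx": 0,"wy": 0,"wz": 0}
    - {"claw": 0.4,"x": 0,"y": 0,"z": -0.03,"wx": 0,"wy": 0,"wz": 0}

```text
time: 10.95
tool_pos: [0.5198, 0.0311, 0.1013]
ee_rot: [-0.001, 0.988, 0.152, -0.002]
ft_force: [0.8, 0.2, 0.1]
finger_gap: 0.399
finger_force: 0.0
```

Emit:
arm_command:
  steps:
    - {"claw": 0.4,"x": -0.03,"y": 0,"z": -0.04,"wx": 0,"wy": 0,"wz": 0}
    - {"claw": 0.4,"x": -0.03,"y": 0,"z": -0.04,"wx": 0,"wy": 0,"wz": 0}
    - {"claw": 0.4,"x": 0,"y": 0,"z": 0,"wx": 0,"wy": 0,"wz": 0}
    - {"claw": 0.4,"x": 0,"y": 0,"z": 0,"wx": 0,"wy": 0,"wz": 0}

```text
time: 11.35
tool_pos: [0.4643, 0.0127, 0.1834]
ee_rot: [0.0, 0.988, 0.152, 0.001]
ft_force: [0.0, -0.1, -0.6]
finger_gap: 0.398
finger_force: 0.0
```

```bash
python3 look.py w5
```

```text
11.35 [0.4643 0.0127 0.1834] psi 0.3053180873841231
stop [258. 121.] [0.5182 0.0319 0.    ] 0.67
knob [258. 119.] [0.5203 0.0319 0.    ] 0.77
pointer [260.  99.] [0.5446 0.0375 0.081 ] 0.66
flag_tip [261.  82.] [0.5612 0.0418 0.074 ] 0.69
lever_pin [208.  66.] [0.5622 0.0959 0.082 ] 0.57
lever_pin [260.  84.] [0.5588 0.0415 0.082 ] 0.24
ear_fixed [243. 158.] [0.4772 0.0354 0.052 ] 0.74
[255 125]
crop 155 50
```

View pics/w5.png

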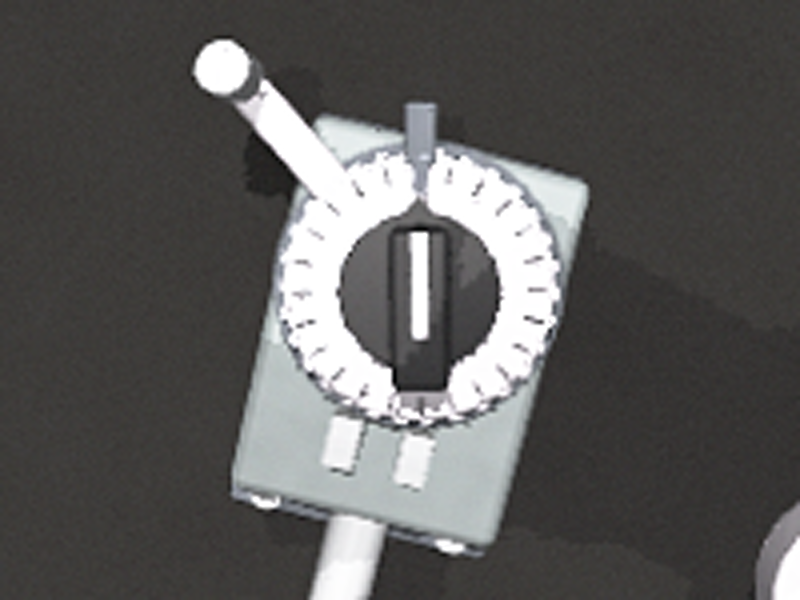

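The knob stays aligned after release: nose at (420,205), tab at (421,130). The pin top is at (221,67) in the crop, about (0.562,0.094). Next I'll move over the pin.

Emit:
arm_command:
  steps:
    - {"claw": 0.4,"x": 0.039,"y": -0.016,"z": 0,"wx": 0,"wy": 0,"wz": 0}
    - {"claw": 0.4,"x": 0.039,"y": -0.016,"z": 0,"wx": 0,"wy": 0,"wz": 0}
    - {"claw": 0.4,"x": 0.0394,"y": -0.0163,"z": 0,"wx": 0,"wy": 0,"wz": 0}
    - {"claw": 0.4,"x": 0,"y": 0,"z": 0.02,"wx": 0,"wy": 0,"wz": -8}
    - {"claw": 0.4,"x": 0,"y": 0,"z": 0.02,"wx": 0,"wy": 0,"wz": -8}

```text
time: 12.3
tool_pos: [0.5623, 0.0952, 0.1414]
ee_rot: [0.0, 0.956, 0.292, 0.0]
ft_force: [0.0, -1.0, -0.2]
finger_gap: 0.406
finger_force: 0.0
```

Emit:
arm_command:
  steps:
    - {"claw": 0.4,"x": 0,"y": 0,"z": 0.02,"wx": 0,"wy": 0,"wz": -8}
    - {"claw": 0.4,"x": 0,"y": 0,"z": 0.02,"wx": 0,"wy": 0,"wz": -8}
    - {"claw": 0.4,"x": 0,"y": 0,"z": 0.02,"wx": 0,"wy": 0,"wz": -8}
    - {"claw": 0.4,"x": 0,"y": 0,"z": 0,"wx": 0,"wy": 0,"wz": 0}
    - {"claw": 0.4,"x": 0,"y": 0,"z": 0,"wx": 0,"wy": 0,"wz": 0}

```text
time: 12.8
tool_pos: [0.5614, 0.0941, 0.0824]
ee_rot: [-0.0, 0.878, 0.48, -0.0]
ft_force: [-0.0, 0.4, 0.3]
finger_gap: 0.398
finger_force: 0.0
```

Emit:
arm_command:
  steps:
    - {"claw": 0.4,"x": 0,"y": 0,"z": 0.025,"wx": 0,"wy": 0,"wz": 0}
    - {"claw": 0.4,"x": 0,"y": 0,"z": 0.025,"wx": 0,"wy": 0,"wz": 0}
    - {"claw": 0.4,"x": 0,"y": 0,"z": 0.015,"wx": 0,"wy": 0,"wz": 0}
    - {"claw": 0.4,"x": 0,"y": 0,"z": 0,"wx": 0,"wy": 0,"wz": 0}

```text
time: 13.2
tool_pos: [0.5607, 0.0941, 0.0167]
ee_rot: [-0.0, 0.877, 0.48, -0.001]
ft_force: [0.3, 0.5, 0.3]
finger_gap: 0.404
finger_force: 0.0
```

Emit:
arm_command:
  steps:
    - {"claw": 0.0,"x": 0,"y": 0,"z": 0,"wx": 0,"wy": 0,"wz": 0}
    - {"claw": 0.0,"x": 0,"y": 0,"z": 0,"wx": 0,"wy": 0,"wz": 0}
    - {"claw": 0.0,"x": 0,"y": 0,"z": 0,"wx": 0,"wy": 0,"wz": 0}
    - {"claw": 0.0,"x": 0,"y": 0,"z": 0,"wx": 0,"wy": 0,"wz": 0}
    - {"claw": 0.0,"x": 0,"y": 0,"z": 0,"wx": 0,"wy": 0,"wz": 0}
  grip_force: 20

```text
time: 13.7
tool_pos: [0.5622, 0.0943, 0.0183]
ee_rot: [0.0, 0.877, 0.481, 0.001]
ft_force: [1.3, 1.8, 3.6]
finger_gap: 0.145
finger_force: 20.0
```

```bash
cat > st.py <<'E'
from h import *
c=np.array([.5212,.0308])
F=[]
s=robot.read_state();p=s["tool_pos"];d=p[:2]-c;th=ang(d);psi=ang(rot(s["ee_rot"])[:,0])
t=np.array([np.sin(th),-np.cos(th)])  # clockwise tangent
print("t",s["time"],"pos",p,"th",th,"psi",psi,"r",np.hypot(*d),"F",s["ft_force"],"resist",-s["ft_force"][:2]@t,"rad",s["ft_force"][:2]@d/np.hypot(*d),"gap",s["finger_gap"],s["finger_force"])
E
python3 st.py
```

```text
t 13.7 pos [0.5622 0.0943 0.0183] th 0.9976372653204999 psi 1.003672772512302 r 0.07552252781963814 F [1.2514 1.8317 3.6259] resist -0.05808534154560541 rad 2.217603803389882 gap 0.14464105221463036 20.000854432582855
```

Emit:
arm_command:
  steps:
    - {"claw": 0.0,"x": -0.0002,"y": 0.0053,"z": 0,"wx": 0,"wy": 0,"wz": 4}
    - {"claw": 0.0,"x": -0.0002,"y": 0.0053,"z": 0,"wx": 0,"wy": 0,"wz": 4}
    - {"claw": 0.0,"x": -0.0002,"y": 0.0053,"z": 0,"wx": 0,"wy": 0,"wz": 4}
    - {"claw": 0.0,"x": -0.0002,"y": 0.0053,"z": 0,"wx": 0,"wy": 0,"wz": 4}
    - {"claw": 0.0,"x": -0.0002,"y": 0.0053,"z": 0,"wx": 0,"wy": 0,"wz": 4}

```text
time: 14.2
tool_pos: [0.5817, 0.0764, 0.0183]
ee_rot: [0.0, 0.947, 0.32, 0.001]
ft_force: [-0.0, 1.7, 3.8]
finger_gap: 0.148
finger_force: 20.0
```

```bash
python3 st.py
```

```text
t 14.2 pos [0.5817 0.0764 0.0183] th 0.6458146268863536 psi 0.651939194239724 r 0.0757602410539584 F [-0.0117  1.7278  3.7959] resist 1.3868646532224012 rad 1.0305131572254065 gap 0.14762461192153448 20.000123977661133
```

Emit:
arm_command:
  steps:
    - {"claw": 0.0,"x": -0.0002,"y": 0.0053,"z": 0,"wx": 0,"wy": 0,"wz": 4}
    - {"claw": 0.0,"x": -0.0002,"y": 0.0053,"z": 0,"wx": 0,"wy": 0,"wz": 4}
    - {"claw": 0.0,"x": -5e-05,"y": 0.0026,"z": 0,"wx": 0,"wy": 0,"wz": 2}
    - {"claw": 0.0,"x": 0,"y": 0,"z": 0,"wx": 0,"wy": 0,"wz": 0}

```text
time: 14.6
tool_pos: [0.589, 0.0649, 0.0183]
ee_rot: [0.0, 0.971, 0.237, 0.001]
ft_force: [1.2, -0.1, 4.4]
finger_gap: 0.15
finger_force: 20.0
```

```bash
python3 st.py
```

```text
t 14.6 pos [0.589  0.0649 0.0183] th 0.46633245317087085 psi 0.4795458539327724 r 0.07588512012171969 F [ 1.2341 -0.0646  4.3893] resist -0.6125915309343531 rad 1.0733168897972662 gap 0.1498280744114981 20.001364052295685
```

Emit:
arm_command:
  steps:
    - {"claw": 0.0,"x": -5e-05,"y": 0.0026,"z": 0,"wx": 0,"wy": 0,"wz": 2}
    - {"claw": 0.0,"x": -5e-05,"y": 0.0026,"z": 0,"wx": 0,"wy": 0,"wz": 2}
    - {"claw": 0.0,"x": -5e-05,"y": 0.0026,"z": 0,"wx": 0,"wy": 0,"wz": 2}
    - {"claw": 0.0,"x": 0,"y": 0,"z": 0,"wx": 0,"wy": 0,"wz": 0}

```text
time: 15.0
tool_pos: [0.5922, 0.0579, 0.0182]
ee_rot: [0.0, 0.982, 0.187, 0.001]
ft_force: [2.7, 0.9, 5.8]
finger_gap: 0.147
finger_force: 20.0
```

```bash
python3 st.py
```

```text
t 15.0 pos [0.5922 0.0579 0.0182] th 0.36528786008128455 psi 0.3759815753180545 r 0.07596505337960802 F [2.6622 0.9039 5.8146] resist -0.10669459971636253 rad 2.8094336357560166 gap 0.14741070455854968 20.00115215778351
```

Emit:
arm_command:
  steps:
    - {"claw": 0.0,"x": -0.0002,"y": 0.0026,"z": 0,"wx": 0,"wy": 0,"wz": 2}
    - {"claw": 0.0,"x": -0.0002,"y": 0.0026,"z": 0,"wx": 0,"wy": 0,"wz": 2}
    - {"claw": 0.0,"x": -0.0002,"y": 0.0026,"z": 0,"wx": 0,"wy": 0,"wz": 2}
    - {"claw": 0.0,"x": 0,"y": 0,"z": 0,"wx": 0,"wy": 0,"wz": 0}

```text
time: 15.4
tool_pos: [0.5946, 0.0504, 0.0183]
ee_rot: [0.0, 0.991, 0.135, 0.002]
ft_force: [4.1, 0.6, 4.8]
finger_gap: 0.142
finger_force: 20.0
```

```bash
python3 st.py
```

```text
t 15.4 pos [0.5946 0.0504 0.0183] th 0.26120429792534616 psi 0.27139237581993214 r 0.07595632052935526 F [4.0554 0.6007 4.8213] resist -0.46692048389562735 rad 4.072979710677998 gap 0.14238991168487738 20.001100301742554
```

Emit:
arm_command:
  steps:
    - {"claw": 0.0,"x": 0.0002,"y": 0.0026,"z": 0,"wx": 0,"wy": 0,"wz": 2}
    - {"claw": 0.0,"x": 0.0002,"y": 0.0026,"z": 0,"wx": 0,"wy": 0,"wz": 2}
    - {"claw": 0.0,"x": 0.0002,"y": 0.0026,"z": 0,"wx": 0,"wy": 0,"wz": 2}
    - {"claw": 0.0,"x": 0,"y": 0,"z": 0,"wx": 0,"wy": 0,"wz": 0}

```text
time: 15.8
tool_pos: [0.5959, 0.0447, 0.0182]
ee_rot: [-0.001, 0.997, 0.083, 0.001]
ft_force: [1.2, 6.6, 5.7]
finger_gap: 0.147
finger_force: 20.0
```

```bash
python3 st.py
```

```text
t 15.8 pos [0.5959 0.0447 0.0182] th 0.18339568584051538 psi 0.1669836652472187 r 0.07602166908066603 F [1.1726 6.5512 5.6869] resist 6.22746559906223 rad 2.3476243348872936 gap 0.14676326195479963 20.007427632808685
```

The seat is felt at th ≈ 0.18, where the resistance jumps to about 6.5 N. I'll tighten gradually to about 12 N.

Emit:
arm_command:
  steps:
    - {"claw": 0.0,"x": 0,"y": 0.0026,"z": 0,"wx": 0,"wy": 0,"wz": 2}
    - {"claw": 0.0,"x": 0,"y": 0.0026,"z": 0,"wx": 0,"wy": 0,"wz": 2}
    - {"claw": 0.0,"x": 0,"y": 0,"z": 0,"wx": 0,"wy": 0,"wz": 0}
  grip_force: 30

```text
time: 16.1
tool_pos: [0.5967, 0.0401, 0.0181]
ee_rot: [-0.001, 0.999, 0.049, 0.001]
ft_force: [1.1, 8.4, 6.8]
finger_gap: 0.143
finger_force: 30.0
```

```bash
python3 st.py
```

```text
t 16.1 pos [0.5967 0.0401 0.0181] th 0.12246440566154262 psi 0.09743877411369296 r 0.07606460408427065 F [1.1202 8.3565 6.824 ] resist 8.157104529185194 rad 2.13261358150168 gap 0.1426844243276577 30.01058131456375
```

Emit:
arm_command:
  steps:
    - {"claw": 0.0,"x": 0,"y": 0.0018,"z": 0,"wx": 0,"wy": 0,"wz": 1.4}
    - {"claw": 0.0,"x": 0,"y": 0.0018,"z": 0,"wx": 0,"wy": 0,"wz": 1.4}
    - {"claw": 0.0,"x": 0,"y": 0,"z": 0,"wx": 0,"wy": 0,"wz": 0}
    - {"claw": 0.0,"x": 0,"y": 0,"z": 0,"wx": 0,"wy": 0,"wz": 0}

```text
time: 16.5
tool_pos: [0.5969, 0.0372, 0.0182]
ee_rot: [-0.002, 1.0, 0.025, 0.001]
ft_force: [1.2, 10.9, 6.7]
finger_gap: 0.146
finger_force: 30.0
```

```bash
python3 st.py; python3 -c "
from h import *
import time
im=robot.camera('wrist');st=robot.read_state()
for l in ('ear_fixed','ear_moving'):print(l,[(at('wrist',d['position'],.052,st),d['confidence']) for d in robot.pinpoint(l,'wrist')][:2])
c=np.array([.5212,.0308])
print(robot.read_state()['ft_force'],robot.read_state()['tool_pos'])"
```

```text
t 16.5 pos [0.5969 0.0372 0.0182] th 0.08442000482280389 psi 0.04964110388144933 r 0.07599787345825823 F [ 1.2127 10.9322  6.719 ] resist 10.791024586413108 rad 2.130227385831502 gap 0.14634425471389903 30.012146830558777
ear_fixed []
ear_moving []
[ 1.3566 12.1827  6.5969] [0.5969 0.0372 0.0182]
```

Emit:
arm_command:
  steps:
    - {"claw": 0.0,"x": 0,"y": -0.003,"z": 0,"wx": 0,"wy": 0,"wz": 0}
    - {"claw": 0.4,"x": 0,"y": 0,"z": 0,"wx": 0,"wy": 0,"wz": 0}
    - {"claw": 0.4,"x": 0,"y": 0,"z": 0,"wx": 0,"wy": 0,"wz": 0}
    - {"claw": 0.4,"x": 0,"y": 0,"z": 0,"wx": 0,"wy": 0,"wz": 0}
    - {"claw": 0.4,"x": 0,"y": 0,"z": 0,"wx": 0,"wy": 0,"wz": 0}

```text
time: 17.15
tool_pos: [0.596, 0.037, 0.017]
ee_rot: [0.0, 1.0, 0.024, -0.001]
ft_force: [0.2, 0.2, 0.1]
finger_gap: 0.391
finger_force: 0.0
```

Emit:
arm_command:
  steps:
    - {"claw": 0.4,"x": 0,"y": 0,"z": -0.03,"wx": 0,"wy": 0,"wz": 0}
    - {"claw": 0.4,"x": 0,"y": 0,"z": -0.04,"wx": 0,"wy": 0,"wz": 0}
    - {"claw": 0.4,"x": -0.04,"y": 0,"z": -0.03,"wx": 0,"wy": 0,"wz": 0}
    - {"claw": 0.4,"x": -0.05,"y": 0,"z": 0,"wx": 0,"wy": 0,"wz": 0}
    - {"claw": 0.4,"x": -0.05,"y": 0,"z": -0.02,"wx": 0,"wy": 0,"wz": 0}

```text
time: 17.65
tool_pos: [0.457, 0.0307, 0.1349]
ee_rot: [-0.0, 1.0, 0.024, -0.002]
ft_force: [-0.6, -0.7, 0.5]
finger_gap: 0.397
finger_force: 0.0
```

Emit:
arm_command:
  steps:
    - {"claw": 0.4,"x": 0,"y": 0,"z": -0.03,"wx": 0,"wy": 0,"wz": 0}
    - {"claw": 0.4,"x": 0,"y": 0,"z": 0,"wx": 0,"wy": 0,"wz": 0}
    - {"claw": 0.4,"x": 0,"y": 0,"z": 0,"wx": 0,"wy": 0,"wz": 0}

```text
time: 17.95
tool_pos: [0.4608, 0.0306, 0.1666]
ee_rot: [0.0, 1.0, 0.024, 0.001]
ft_force: [0.4, 0.2, 0.4]
finger_gap: 0.4
finger_force: 0.0
```

```bash
python3 look.py w6
```

```text
17.95 [0.4608 0.0306 0.1666] psi 0.04725604433963444
stop [261. 120.] [0.519  0.0315 0.    ] 0.94
knob [260. 122.] [0.5176 0.0324 0.    ] 0.67
pointer [253.  95.] [0.5478 0.0407 0.081 ] 0.74
flag_tip [252.  82.] [0.5606 0.0422 0.074 ] 0.46
flag_tip [256.  97.] [0.5466 0.038  0.074 ] 0.16
lever_pin [251.  43.] [0.597  0.0448 0.082 ] 0.56
ear_fixed [255. 163.] [0.4775 0.036  0.052 ] 0.84
ear_moving [262. 164.] [0.4769 0.0291 0.052 ] 0.58
[258 127]
crop 158 52
```

View pics/w6.png

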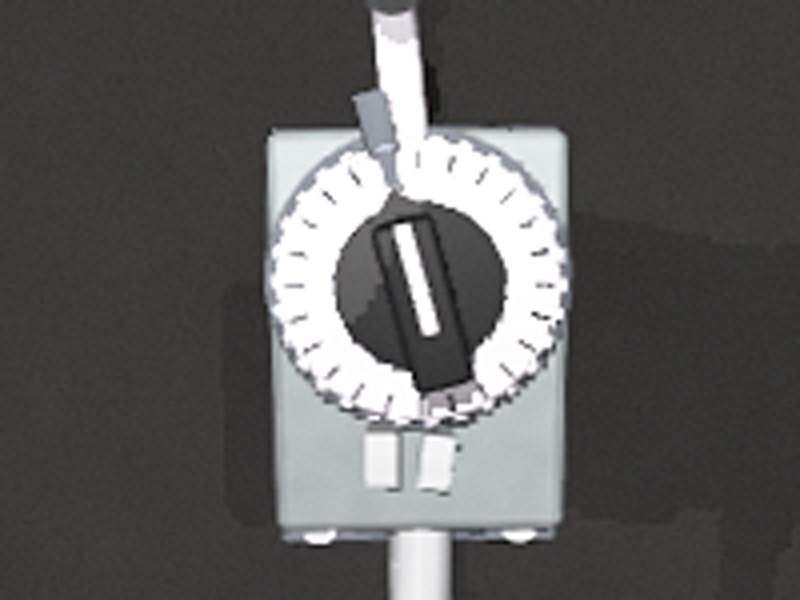

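The crop shows the knob still on the tab (nose at (400,195), tab at (378,120)). The ears have closed, with inner faces near x ≈ 402 and 421 at y = 460. I'll measure the gap against the slack picture.

```bash
python3 - <<'E'
from h import *
s=robot.read_state()
f=lambda x,y,z,X=158,Y=52: at("wrist",((x+.5)/4-.5+X,(y+.5)/4-.5+Y),z,s)
a,b=f(410,120,.057),f(395,25,.057);print("lever",ang(b-a),ang((a+b)/2-[.5212,.0308,0]))
im=cv2.imread("pics/w6.png",0)
for y in(445,460,475):print(y,im[y,355:470:3])
for z in(.059,):print([f(x,460,z)[1] for x in(402,421)])
im=cv2.imread("pics/w5.png",0)
for y in(445,455):print(y,im[y,320:445:3])
g=lambda n:np.array(f(0,0,0))
l1=f(400,228,.105);l2=f(430,330,.105);print("knob",ang(l1-l2))
t1=f(370,97,.074);t2=f(396,188,.074);print("tab",ang(t1-t2),ang(t1-[.5212,.0308,0]))
E
```

```text
lever 0.1993689580608702 0.12924578582033797
445 [184 183 176 205 237 247 244 244 244 244 244 245 247 233 186 146 156 194
 191 190 182 175 188 221 245 246 243 243 243 244 245 251 244 205 125 131
 173 193 190]
460 [184 183 178 205 235 245 242 241 241 241 241 243 245 229 177 142 157 194
 189 190 178 172 211 238 246 242 241 242 242 243 245 242 226 203 189 186
 188 189 188]
475 [186 183 178 205 235 245 242 241 241 241 241 243 244 228 178 143 156 192
 186 186 186 194 222 239 243 240 241 240 240 241 242 238 218 195 191 190
 191 190 189]
[np.float64(0.0329840709122039), np.float64(0.028089870308438757)]
445 [180 191 219 241 245 242 242 244 243 243 244 245 210 157 138 185 193 189
 190 189 188 186 187 187 188 179 177 211 241 251 246 245 245 245 246 248
 247 234 211 191 189 193]
455 [193 216 238 243 243 241 241 241 242 243 237 210 157 153 192 190 188 187
 188 187 185 186 189 188 187 176 174 214 240 248 244 244 245 245 245 245
 236 216 196 190 189 190]
knob 0.3319502625160699
tab 0.3190316125881702 0.3063405881951968
```

The gap measures about 6.3 mm, against 12.2 mm measured the same way when slack. The knob is at 0.33 rad and the tab at 0.31–0.32 rad. The robot touches nothing, so I'm handing in.

```bash
python3 -c "
from station import robot;print(robot.hand_in())"
```

```text
the job is handed in; nothing more can be done
None
```

The job is handed in: the knob is set on the tab (about 0.02 rad off), the lock ring is tight with an ear gap of about 6 mm, and I saw no contact with the blanks, block or spanner; the verdict itself was not returned.

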